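Register a well plate on the imager stage

ROBOT

A 6-joint arm with a two-finger parallel gripper is mounted at the origin on the work surface. World frame = base frame: x ahead of the robot, y to its left, z up, the work surface at z = 0. Lengths are in m, angles in rad, forces in N, time in s.
With the tool pointing down it reaches from about 0.35 to 0.975 m from the base axis. Payload 4.9 kg.
Tool frame: the origin (TCP) lies at the very end of the fingers, on their centre line; the grasp point (between the pads) lies manip.grip_point_offset behind it (manip.grip_point_offset is the distance from the TCP to the grasp point, in m); z points along the fingers, y is the line along which they close (so a half turn about z gives the same grasp; the last joint's range is limited). The gripper opens to 85 mm and grips with 20 to 120 N. Pads are 22 mm wide; open, the fingers measure 114 mm over their backs; the gripper's body (76 mm by 85 mm) begins 54 mm behind the grasp point. The pads swing forward as they close: fully open they stand 13 mm farther back than shut.
Start: joints at [-1.25, 0.053, 1.613, -0, 1.476, -0.119], TCP at [0.266, -0.566, 0.231] pointing down, gripper open.
Joint ranges: [-3.01, 3.01], [-1.01, 2.22], [0.06, 2.58], [-1.02, 4.17], [0.09, 2.62], [-3.14, 3.14]. Speed limits (rad/s): [2.57, 2.57, 3.14, 3.14, 3.14, 3.14].

INTERFACE

Orientations are given as a unit quaternion [w, x, y, z].
In Python, from plant import manip gives the robot as it stands.
- The arm moves only by the shell command python3 -m crank 'ROWS' [OPENING]. ROWS is JSON, a list of rows, each an object of numbers: "x", "y", "z": the shift along the tool's x, y, z in cm; "turn": the turn about the tool's z in rad. In form: [{"x": .., "y": .., "z": .., "turn": ..}, ...]. A call has 1 to 5 rows; each row shifts and turns the commanded pose from where the row before left it, along the tool's axes as they then stand; what a row does not reach is not made up. A row lasts 1/10 s, in which the tool goes at most 50 mm and 8.59 degrees, less where a joint would pass 70% of its speed; a pose out of reach is approached as far as the arm can. A call with a gripper value outside its range is refused whole. OPENING is the opening in per cent of the stroke, from 0 (shut) to 100 (fully open), set as the call begins (- or left out, the last holds). The fingers move at their own pace and stop on an object; the grip force is fixed at half the most. Time passes only in rows, so rows that do not move let the fingers close. It gives the time, the measured TCP pose, the force, the opening and the grip force at its end, in the units of the state.
- manip.state(): the state, without advancing time (a new reading comes with each control period).
- manip.grab_frame(name): name is "scene" or "side" or "wrist"; returns (picture, depth): 384x512x3 uint8, red, green, blue; 384x512 float32, m along the optical axis (not along the pixel's ray), 0 where there is no reading.
- manip.camera_model(name): a dict with "mtx" (3x3 intrinsics, pixels), "k1" (the pictures are not rectified: a ray, as slopes to the right and down, at radius r is drawn at 1 + k1 r^2 times it, then the intrinsics apply), "world_to_cam" (4x4, takes a point from world to camera coordinates). Camera axes: x right, y down, z forward; pixel columns grow to the right and rows downward; lengths in m; the calibration is good to about 2 mm. A picture is of the moment at which its call begins: read the wrist's pose just before it. camera_model takes no time and is no camera call; for the wrist camera it gives the pose at the moment of the call.
- manip.job_done(): hands the job in; it is judged then, once.
The state is a dict: "time": time; "joint_pos": joint angles; "joint_vel": joint speeds; "joint_efforts": joint torques, N m; "tool_pos": TCP position; "tool_rot": TCP orientation; "contact_force": force on the tool from outside, world axes, zero at the start; "ft_torque": the same for the moment, N m; "gripper_width": opening from 0.0 (shut) to 1.0 (fully open); "grasp_force": force on a finger pad.
Only numpy, scipy, OpenCV 4.12 (cv2) and the standard library are available. Lean on these libraries where they do the work, as an engineer would, in place of code of your own. Each camera call takes 0.05 s, during which the arm holds its last target. There are 200 camera calls.

TASK

Push the white well plate, without lifting it, across the black stage until it sits flush against both silver stops, the one along the back and the one at the left. Then push the red knob of the swing clamp round until the clamp's foot rests against the plate, leaving the plate flush. Do not disturb the small dish on the stage or the things standing on the bench.

Things in the scene. Friction and masses are not known exactly. Their poses are not given: they have to be found in the camera images.
- stage: fixed black imager stage, a slab 370 mm wide (y) and 245 mm deep (x), top 30 mm above the bench. Origin on the bench, 125 mm from its near edge, 120 mm from its far, 157.5 mm from its left and 212.5 mm from its right edge. x points to the back (away from the robot), y left, z up; turned up to 10 degrees. A white housing 55 mm high stands 5 mm behind it.
- corner (a point): point on the stage's top where the inner faces of the two silver stops would meet (axes as the stage). The stops are bars 8 mm wide and 8 mm high above the stage. The back stop's inner face is the plane x = 0 here, from y = -260 to -12 mm; the left stop's is the plane y = 0, from x = -70 to -10 mm.
- plate: white 24-well plate, pink and amber wells, 0.1 to 0.2 kg, loose on the stage: 85.5 mm along its x, 127.8 mm along its y, 20 mm high; origin: centre of its underside, z up. Starts 5 to 8 cm short of the back stop, 8 to 12 cm short of the left, turned up to 17 degrees to the stage. Flush, its origin is at x -42.75, y -63.9 mm from corner and its axes are along the stage's.
- clamp (a joint): angle of the swing clamp about its upright pivot (rad). At 0 the arm points to the stage's -x (near side); it grows counter-clockwise from above (arm to -y, then to +x), up to 2.6. Starts at 0.4 to 0.7. Friction of 0.08 N m (1 N at the knob) keeps it where it is left. With the plate flush the foot meets the plate's near side at 2.31.
- pivot (a point): centre of the clamp's pivot at the level of the stage's top, 150 mm in front of and 5 mm to the right of corner; a steel boss 22 mm across and 17 mm high. Axes as the stage.
- clamp_knob (a point): centre of the top of the clamp's knob, 40 mm above the stage's top, 80 mm from the pivot's axis. The knob is an upright red post 16 mm across, from 16 to 40 mm above the stage; under it a black rubber foot 20 mm across, from 2 to 16 mm above the stage. A flat arm 12 mm wide, its upper side 9 mm above the stage, joins it to the pivot.
- dish: small clear round culture dish with pink contents, 35 mm diameter, 11 mm high, standing on the black stage near its near right corner; origin: centre of its underside. Not to be disturbed.
- oil: small amber bottle with black cap, 28 mm diameter, 65 mm high, on the bench beside the stage; origin: centre of its underside. Not to be disturbed.
- canister: brass lens canister, 38 mm diameter, 55 mm high, on the bench beside the stage; origin: centre of its underside. Not to be disturbed.
- jar: white jar with blue lid, 42 mm diameter, 60 mm high, on the bench beside the stage; origin: centre of its underside. Not to be disturbed.
- slidebox: green slide box, 55 x 34 x 30 mm high, on the bench beside the stage; origin: centre of its underside. Not to be disturbed.
- flask: flat pink culture flask with a red screw cap, lying flat, about 103 x 50 x 28 mm high, on the bench to the left of the stage; origin: under the middle of its 75 mm long body. Not to be disturbed.
There are look-alikes about, which are no part of the job. There is more than one size of the plate; the one meant has the size given above.

How it is judged:
By the outcome, as a careful person would: the job done as asked, in the order asked, and still so for the second after the job is handed in, with the robot touching nothing.
It also fails if it takes over 64 s, if anything falls off the work surface, if the arm or the gripper's body presses on something with over 40 N, if the wrist force passes 120 N, or if a joint passes its speed limit or range.

## Working session

There is one attempt and no reset: what is moved stays moved. The work goes in short steps, Python scripts to look and compute and a shell command to move; the robot and the scene stay as the last step left them, time stands still between calls to the robot, and variables do not carry over. Pictures are saved under pics/ and viewed, at most 10 in all, crops included, and the job is handed in when it is done.

```bash
ls; mkdir -p pics; cat > h.py <<'E'
import numpy as np, cv2
from plant import manip
def snap(name):
    cm=manip.camera_model(name); im,d=manip.grab_frame(name)
    np.savez(f'/tmp/{name}.npz',im=im,d=d,M=cm['mtx'],k=cm['k1'],T=cm['world_to_cam'])
    return im,d
def load(n): return np.load(f'/tmp/{n}.npz')
def ray(f,u,v):
    K=np.array(f['M']); x=(u-K[0,2])/K[0,0]; y=(v-K[1,2])/K[1,1]
    r=np.hypot(x,y); k=float(f['k']); s=r
    for _ in range(20): s=r/(1+k*s*s)
    return np.array([x,y,1/(s/r if r>0 else 1)])*(s/r if r>0 else 1)
def onz(f,u,v,z):
    T=np.array(f['T']); R=T[:3,:3]; c=-R.T@T[:3,3]; d=R.T@ray(f,u,v)
    return c+d*(z-c[2])/d[2]
def proj(f,p):
    T=np.array(f['T']); q=T[:3,:3]@p+T[:3,3]; x,y=q[:2]/q[2]; s=1+float(f['k'])*(x*x+y*y)
    K=np.array(f['M']); return K[0,0]*x*s+K[0,2],K[1,1]*y*s+K[1,2]
E
python3 - <<'E'
from h import *
for n in('scene','side'):
    im,d=snap(n); cv2.imwrite(f'pics/{n}0.png',cv2.resize(im[...,::-1],(800,600),interpolation=cv2.INTER_CUBIC))
    T=np.array(manip.camera_model(n)['world_to_cam']); print(n,-T[:3,:3].T@T[:3,3])
s=manip.state(); print(s['tool_pos'],s['tool_rot'],s['time'],manip.grip_point_offset)
E
```

```text
pics
scene [1.01169706 0.68713229 0.7535692 ]
side [1.17000928 0.5398186  0.61844563]
[ 0.26592657 -0.56496718  0.23016652] [-9.37914934e-04  9.75918131e-01  2.18135077e-01 -9.70330641e-05] 0.1 0.0187
```

View pics/scene0.png

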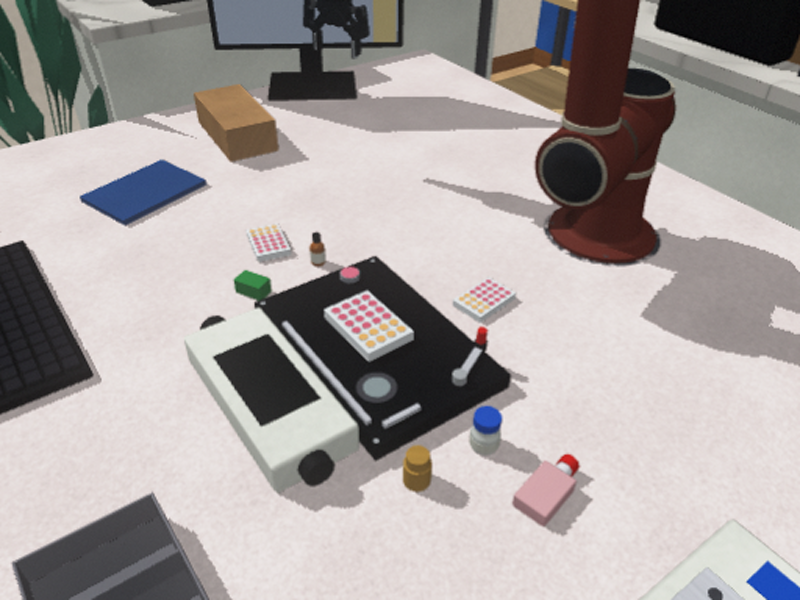

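View pics/side0.png

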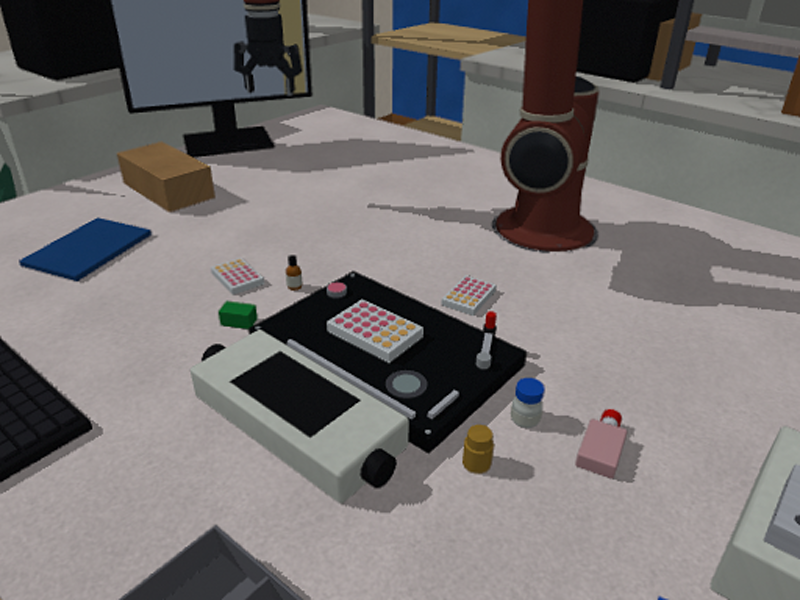

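Scene image (800x600). Candidates for the plate are the large plate on the black stage at (369,325), a small plate at (270,242) and a small plate at (485,297). I choose the one on the stage. The clamp knob is at (482,335); the flask's red cap at (568,464) looks similar. The dish is at (349,275). Next is one close crop.

```bash
python3 - <<'E'
from h import *
f=load('scene'); c=f['im'][155:300,155:335]
cv2.imwrite('pics/crop1.png',cv2.resize(c[...,::-1],None,fx=4,fy=4,interpolation=cv2.INTER_CUBIC))
for n,u,v,z in [('nr',375,258,.03),('nl',510,377,.03),('fl',375,455,.03),('fr',258,304,.03),('plate',369,323,.05),('knob',482,328,.07),('dish',349,272,.041)]:
    print(n,onz(f,u*.64,v*.64,z).round(4))
E
```

```text
nr [ 0.452  -0.1467  0.03  ]
nl [0.4565 0.2171 0.03  ]
fl [0.7011 0.2197 0.03  ]
fr [ 0.6852 -0.1489  0.03  ]
plate [0.5732 0.0152 0.05  ]
knob [0.4511 0.142  0.07  ]
dish [ 0.5212 -0.1253  0.041 ]
```

View pics/crop1.png

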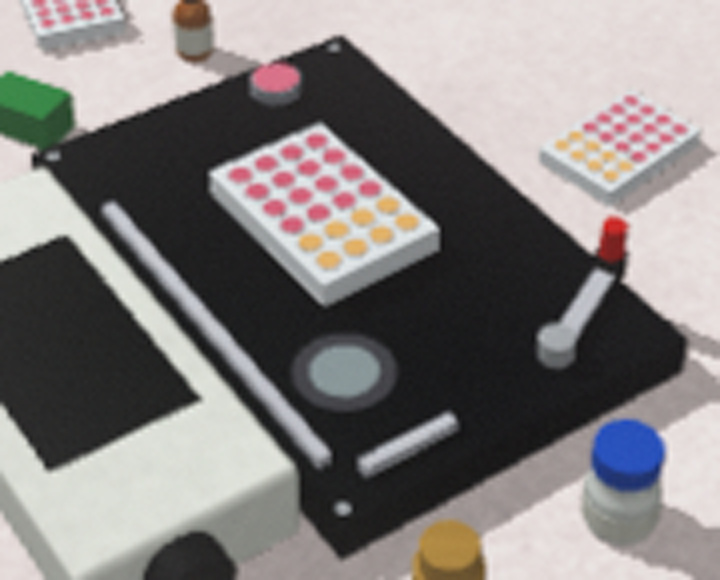

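The crop confirms it. The large 24-well plate on the stage has its top corners at (318,124), (439,237), (325,287) and (210,178). The stops, boss (557,333) and red knob top (614,222) are clear.

```bash
python3 - <<'E'
from h import *
f=load('scene')
P=lambda x,y,z: onz(f,155+(x+.5)/4-.5,155+(y+.5)/4-.5,z)[:2]
nr,nl,fl=P(340,37,.03),P(686,342,.03),P(343,557,.03)
pc=np.array([P(318,124,.05),P(439,237,.05),P(325,287,.05),P(210,178,.05)])
b0,b1=P(117,200,.038),P(330,458,.038)
l0,l1=P(357,462,.038),P(452,413,.038)
pv,kn,di=P(557,333,.047),P(614,222,.07),P(276,76,.041)
a=lambda v:np.degrees(np.arctan2(v[1],v[0]))
print('edges',nr,nl,fl,'ang',a(nl-nr)-90,a(fl-nl),'stop',a(b1-b0)-90,a(l0-l1), b0,b1,l0,l1)
print('plate',pc.mean(0),'ang',a(pc[1]-pc[0])-90,a(pc[2]-pc[3])-90,a(pc[2]-pc[1]),a(pc[3]-pc[0]), [np.linalg.norm(pc[i]-pc[i-1]) for i in range(4)])
th=np.radians(np.mean([a(nl-nr)-90,a(b1-b0)-90])); R=np.array([[np.cos(th),-np.sin(th)],[np.sin(th),np.cos(th)]])
print('th',th)
# corner est: stage corner (stage frame: nl=(-125,157.5))
print('pv',pv,'kn',kn,'di',di,'corner from pivot',pv+R@[.15,.005], 'back stop/left stop in frame of nl:',R.T@(b0-nl),R.T@(b1-nl),R.T@(l0-nl),R.T@(l1-nl),'pv',R.T@(pv-nl))
v=R.T@(kn-pv); print('knob',v,np.linalg.norm(v),'q',np.arctan2(-v[1],-v[0]))
E
```

```text
edges [ 0.44943414 -0.15232647] [0.454487   0.21401139] [0.70426145 0.22576351] ang -0.7902255278672072 2.693831241966001 stop -1.8792198597723058 -1.257576141211755 [ 0.66846883 -0.07753351] [0.67669031 0.17304223] [0.66647547 0.183647  ] [0.60396733 0.1850192 ]
plate [0.5730548  0.01027315] ang -0.31573930910039394 1.9837582689151532 -2.326943078692241 4.555263274188647 [np.float64(0.08572910966431621), np.float64(0.13279430268586181), np.float64(0.08054251689751034), np.float64(0.12278705731294183)]
th -0.02329530560824292
pv [0.5233111  0.17724403] kn [0.45226907 0.14209345] di [ 0.51945154 -0.12658168] corner from pivot [0.67338687 0.1787487 ] back stop/left stop in frame of nl: [ 0.22071478 -0.28648148] [ 0.22309732 -0.03578222] [ 0.21263823 -0.02541827] [ 0.15011509 -0.02550245] pv [ 0.06966186 -0.03515425]
knob [-0.07020399 -0.03679585] 0.07926244080779009 q 0.4827628112151007
```

```bash
cat >> h.py <<'E'
from scipy.spatial.transform import Rotation as Ro
def head():
    q=manip.state()['tool_rot']; X=Ro.from_quat([q[1],q[2],q[3],q[0]]).as_matrix(); return X
def togo(p):
    X=head(); d=X.T@(np.array(p)-manip.state()['tool_pos']); print('togo cm',(d*100).round(2),'head',np.arctan2(X[1,0],X[0,0]).round(4))
E
python3 -m crank '[{"turn":0.15},{"turn":0.15},{"turn":0.15},{"turn":0.013},{"x":1,"y":-4.5}]' 50
python3 -m crank '[{"x":1.7,"y":-4.5},{"x":1.7,"y":-4.5},{"x":1.7,"y":-4.5},{"x":1.7,"y":-4.5},{"x":1.7,"y":-4.5}]'
python3 -m crank '[{"x":1.7,"y":-4.5},{"x":1.7,"y":-4.5},{"x":1.7,"y":-4.5},{"x":1.7,"y":-4.5},{"x":1.7,"y":-4.5}]'
python3 -m crank '[{"x":1.7,"y":-4.5},{"x":0.7,"y":-3},{},{},{}]'
python3 -c "
from h import *
togo([.5,.01,.23]); im,d=snap('wrist'); cv2.imwrite('pics/w1.png',cv2.resize(im[...,::-1],(800,600),interpolation=cv2.INTER_CUBIC)); print(manip.state()['tool_pos'],manip.state()['time'])"
```

```text
togo cm [ 45.66 -42.06   0.11] head 0.4398
[ 0.26595156 -0.56504371  0.23032804] 0.15schema error: expected keys x, y, z, turn
schema error: expected keys x, y, z, turn
schema error: expected keys x, y, z, turn
schema error: expected keys x, y, z, turn
```

View pics/w1.png

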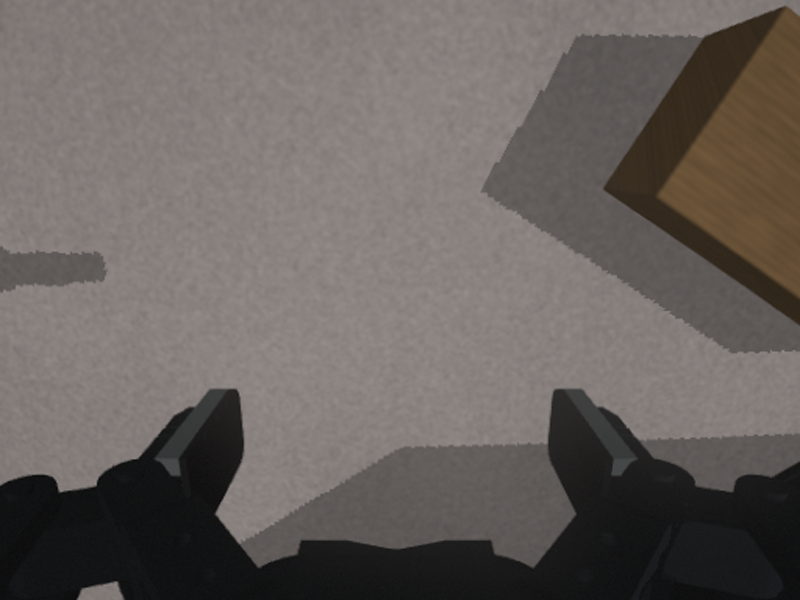

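The wrist view is still at the start pose and shows only bench and the brown box. Image up is tool +x. Every row needs all four keys, so I'll redo the moves.

```bash

python3 -m crank '[{"x":0,"y":0,"z":0,"turn":0.15},{"x":0,"y":0,"z":0,"turn":0.15},{"x":0,"y":0,"z":0,"turn":0.15},{"x":0,"y":0,"z":0,"turn":0.013},{"x":1,"y":-4.5,"z":0,"turn":0}]' 50
python3 -m crank '[{"x":1.7,"y":-4.5,"z":0,"turn":0},{"x":1.7,"y":-4.5,"z":0,"turn":0},{"x":1.7,"y":-4.5,"z":0,"turn":0},{"x":1.7,"y":-4.5,"z":0,"turn":0},{"x":1.7,"y":-4.5,"z":0,"turn":0}]'
python3 -m crank '[{"x":1.7,"y":-4.5,"z":0,"turn":0},{"x":1.7,"y":-4.5,"z":0,"turn":0},{"x":1.7,"y":-4.5,"z":0,"turn":0},{"x":1.7,"y":-4.5,"z":0,"turn":0},{"x":1.7,"y":-4.5,"z":0,"turn":0}]'
python3 -m crank '[{"x":1.7,"y":-4.5,"z":0,"turn":0},{"x":0.7,"y":-3,"z":0,"turn":0},{"x":0,"y":0,"z":0,"turn":0},{"x":0,"y":0,"z":0,"turn":0}]'
python3 -c "
from h import *
togo([.5,.01,.23]); im,d=snap('wrist'); cv2.imwrite('pics/w2.png',cv2.resize(im[...,::-1],(800,600),interpolation=cv2.INTER_CUBIC)); print(manip.state()['tool_pos'],manip.state()['time'])"
```

```text
time: 0.65
tool_pos: [0.276, -0.5229, 0.23]
tool_rot: [-0.0, 1.0, -0.012, -0.001]
contact_force: [0.8, -0.5, 1.3]
gripper_width: 0.507
grasp_force: 0.0
time: 1.15
tool_pos: [0.3676, -0.2959, 0.2312]
tool_rot: [0.0, 1.0, -0.01, 0.0]
contact_force: [0.4, 0.6, -0.4]
gripper_width: 0.499
grasp_force: 0.0
time: 1.65
tool_pos: [0.4578, -0.0729, 0.2315]
tool_rot: [0.0, 1.0, -0.01, 0.0]
contact_force: [0.4, -0.1, 0.1]
gripper_width: 0.496
grasp_force: 0.0
time: 2.05
tool_pos: [0.4831, -0.0, 0.2311]
tool_rot: [0.0, 1.0, -0.01, -0.0]
contact_force: [-0.5, -0.2, -0.1]
gripper_width: 0.501
grasp_force: 0.0
togo cm [ 1.67 -1.04  0.11] head -0.0196
[ 0.48303666 -0.00075227  0.23111421] 2.1
```

View pics/w2.png

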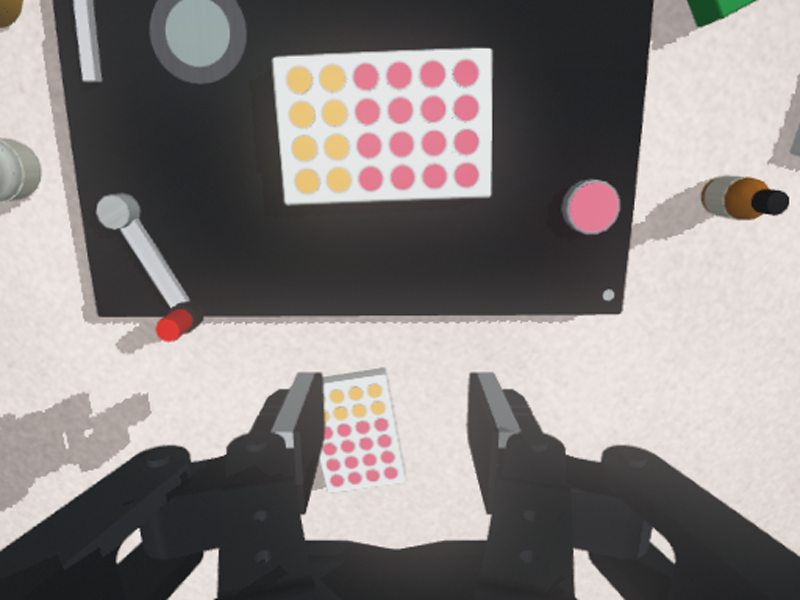

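The wrist view shows the plate's top corners at (273,57), (492,48), (491,196) and (286,204). The stage's near edge runs (98,316)–(622,313), with the boss at (116,210), the left stop at (94,80), the knob at (168,330), and the dish at (593,207).

```bash
python3 - <<'E'
from h import *
f=load('wrist')
P=lambda x,y,z: onz(f,(x+.5)*.64-.5,(y+.5)*.64-.5,z)[:2]
a=lambda v:np.degrees(np.arctan2(v[1],v[0]))
pc=np.array([P(286,204,.05),P(492,196,.05),P(491.5,48,.05),P(273,57,.05)])
print(pc.round(4),pc.mean(0),a(pc[0]-pc[1])-90,a(pc[3]-pc[2])-90)
nl,nr=P(98,316,.03),P(622,313,.03); print(nl,nr,a(nl-nr)-90,np.linalg.norm(nl-nr))
print('leftstop inner near end',P(101,80,.038),'pv',P(114,208,.047),'knob',P(168,330,.07),'dish',P(593,207,.041))
E
```

```text
[[ 0.5273  0.0675]
 [ 0.5294 -0.0585]
 [ 0.6134 -0.0564]
 [ 0.6113  0.0692]] [0.57035456 0.0054672 ] 0.9758302577069031 0.9240999294043633
[0.45226565 0.21083812] [ 0.44684805 -0.1551239 ] -0.8481276072580641 0.3660021205350987
leftstop inner near end [0.60502496 0.17903073] pv [0.52783051 0.17747768] knob [0.45411479 0.14288698] dish [ 0.52098892 -0.1246957 ]
```

```bash

python3 -m crank '[{"x":0.8,"y":-0.7,"z":5,"turn":0},{"x":0,"y":0,"z":5,"turn":0},{"x":0,"y":0,"z":5,"turn":0},{"x":0,"y":0,"z":4,"turn":0},{"x":0,"y":0,"z":0.6,"turn":0}]'
python3 -m crank '[{"x":1,"y":0,"z":0,"turn":0},{"x":0.5,"y":0,"z":0,"turn":0},{"x":0.5,"y":0,"z":0,"turn":0},{"x":0.5,"y":0,"z":0,"turn":0},{"x":0.5,"y":0,"z":0,"turn":0}]'
python3 -m crank '[{"x":0.7,"y":0,"z":0,"turn":0},{"x":0.7,"y":0,"z":0,"turn":0},{"x":0.7,"y":0,"z":0,"turn":0},{"x":0.7,"y":0,"z":0,"turn":0},{"x":0.7,"y":0,"z":0,"turn":0}]'
python3 -c "
from h import *
print(manip.state()['tool_pos']); im,d=snap('wrist'); cv2.imwrite('pics/w3.png',cv2.resize(im[...,::-1],(800,600),interpolation=cv2.INTER_CUBIC))"
```

```text
time: 2.6
tool_pos: [0.4861, 0.0055, 0.0307]
tool_rot: [-0.001, 1.0, -0.012, -0.006]
contact_force: [-0.6, -0.0, -0.3]
gripper_width: 0.5
grasp_force: 0.0
time: 3.1
tool_pos: [0.5226, 0.0055, 0.0378]
tool_rot: [0.0, 1.0, -0.012, 0.001]
contact_force: [-1.7, 0.2, 0.1]
gripper_width: 0.503
grasp_force: 0.6
time: 3.6
tool_pos: [0.5568, 0.0048, 0.0363]
tool_rot: [-0.0, 1.0, -0.012, -0.0]
contact_force: [-1.1, 0.0, 0.3]
gripper_width: 0.498
grasp_force: 0.6
[0.55678414 0.00476859 0.03630207]
```

View pics/w3.png

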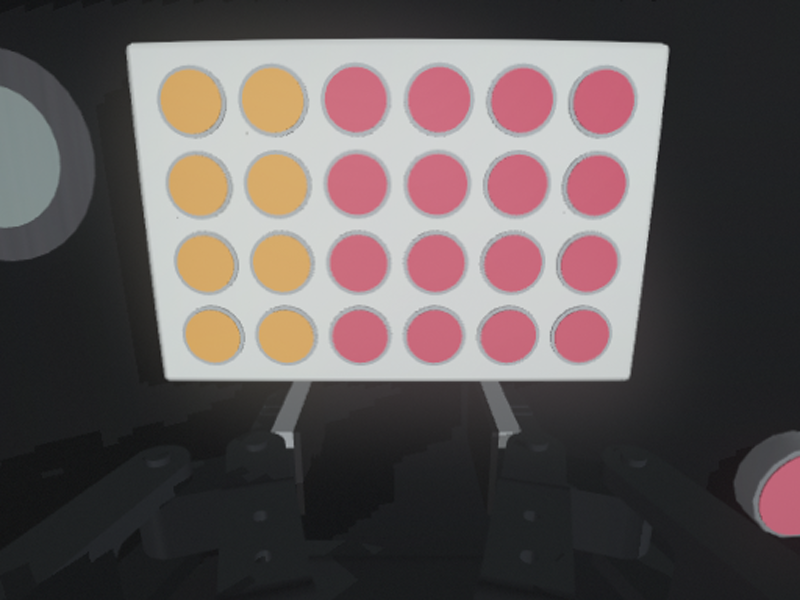

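Both pads sit flat against the plate's near edge (row 380) and the plate is square to the tool. I'll continue to the back stop.

```bash

python3 -m crank '[{"x":0.5,"y":0,"z":0,"turn":0},{"x":0.5,"y":0,"z":0,"turn":0},{"x":0.3,"y":0,"z":0,"turn":0},{"x":0.2,"y":0,"z":0,"turn":0},{"x":0.1,"y":0,"z":0,"turn":0}]'
python3 -m crank '[{"x":0.1,"y":0,"z":0,"turn":0},{"x":0.1,"y":0,"z":0,"turn":0},{"x":0.1,"y":0,"z":0,"turn":0}]'
python3 -m crank '[{"x":0.1,"y":0,"z":0,"turn":0},{"x":0.1,"y":0,"z":0,"turn":0},{"x":0.1,"y":0,"z":0,"turn":0}]'
```

```text
time: 4.15
tool_pos: [0.5723, 0.0044, 0.0364]
tool_rot: [-0.0, 1.0, -0.012, -0.0]
contact_force: [-0.5, 0.7, -0.5]
gripper_width: 0.5
grasp_force: 0.5
time: 4.45
tool_pos: [0.5751, 0.0043, 0.0364]
tool_rot: [0.0, 1.0, -0.012, -0.0]
contact_force: [-2.8, -0.3, 0.1]
gripper_width: 0.496
grasp_force: 1.6
time: 4.75
tool_pos: [0.5753, 0.0042, 0.0363]
tool_rot: [0.0, 1.0, -0.011, -0.004]
contact_force: [-14.6, -1.4, 10.8]
gripper_width: 0.5
grasp_force: 7.4
```

The force rises at TCP x=0.575, so the plate is against the back stop. Next I back off, lift, turn to push left from the plate's right side.

```bash

python3 -m crank '[{"x":-2.5,"y":0,"z":0,"turn":0},{"x":0,"y":0,"z":-4,"turn":0},{"x":0,"y":0,"z":-4,"turn":0},{"x":0,"y":0,"z":-2,"turn":-0.14},{"x":0,"y":0,"z":0,"turn":-0.14}]' 30
python3 -m crank '[{"x":0,"y":0,"z":0,"turn":-0.14},{"x":0,"y":0,"z":0,"turn":-0.14},{"x":0,"y":0,"z":0,"turn":-0.14},{"x":0,"y":0,"z":0,"turn":-0.14},{"x":0,"y":0,"z":0,"turn":-0.14}]'
python3 -m crank '[{"x":0,"y":0,"z":0,"turn":-0.14},{"x":0,"y":0,"z":0,"turn":-0.14},{"x":0,"y":0,"z":0,"turn":-0.14},{"x":0,"y":0,"z":0,"turn":-0.14},{"x":0,"y":0,"z":0,"turn":0}]'
python3 -c "
from h import *
s=manip.state();print(s['joint_pos'],s['tool_pos']);togo([.622,-.092,.036]); im,d=snap('scene');c=im[140:310,140:340]; cv2.imwrite('pics/s2.png',cv2.resize(c[...,::-1],None,fx=3.5,fy=3.5,interpolation=cv2.INTER_CUBIC))"
```

```text
time: 5.25
tool_pos: [0.5565, 0.0045, 0.1417]
tool_rot: [0.001, 0.991, 0.131, 0.005]
contact_force: [0.8, -0.3, -0.2]
gripper_width: 0.301
grasp_force: 0.0
time: 5.75
tool_pos: [0.5536, 0.0048, 0.1366]
tool_rot: [0.0, 0.886, 0.463, 0.001]
contact_force: [0.3, -0.4, 0.2]
gripper_width: 0.3
grasp_force: 0.0
time: 6.25
tool_pos: [0.5536, 0.0048, 0.1366]
tool_rot: [0.0, 0.726, 0.688, 0.0]
contact_force: [-0.0, -0.3, -0.1]
gripper_width: 0.302
grasp_force: 0.0
[-1.25774364e-01 -4.00770870e-02  1.86855389e+00  1.08841612e-04
  1.31206003e+00 -7.15129164e-02] [0.55356431 0.00482676 0.13659155]
togo cm [-9.3   7.35 10.07] head 1.5165
```

View pics/s2.png

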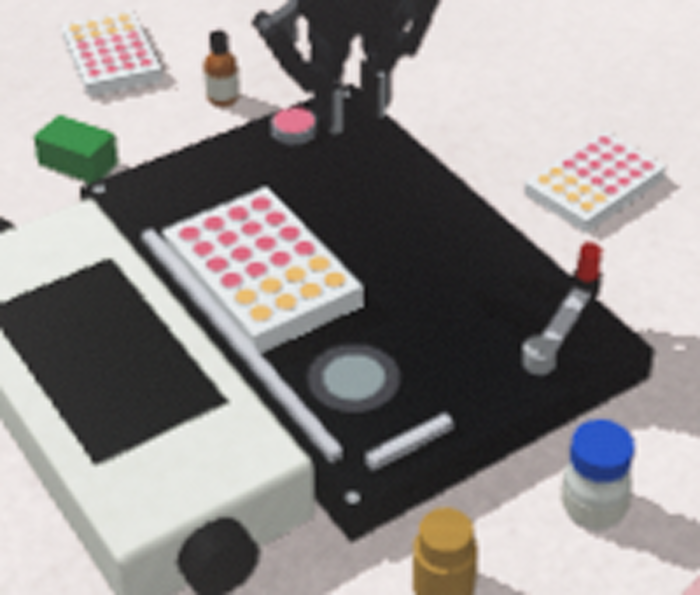

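The plate sits along the back stop. Now I place the fingers at its right side and push left.

```bash

python3 -m crank '[{"x":0,"y":0,"z":0,"turn":-0.035},{"x":-4,"y":3,"z":0,"turn":0},{"x":-4,"y":3,"z":0,"turn":0},{"x":-1.2,"y":1,"z":0,"turn":0},{"x":0,"y":0,"z":0,"turn":0}]'
python3 -m crank '[{"x":0,"y":0,"z":4,"turn":0},{"x":0,"y":0,"z":4,"turn":0},{"x":0,"y":0,"z":1.5,"turn":0},{"x":0,"y":0,"z":0.4,"turn":0},{"x":0,"y":0,"z":0,"turn":0}]'
python3 -c "
from h import *
togo([.622,.039,.037])"
python3 -m crank '[{"x":1,"y":0,"z":0,"turn":0},{"x":0.7,"y":0,"z":0,"turn":0},{"x":0.7,"y":0,"z":0,"turn":0},{"x":0.7,"y":0,"z":0,"turn":0},{"x":0.7,"y":0,"z":0,"turn":0}]'
python3 -m crank '[{"x":0.7,"y":0,"z":0,"turn":0},{"x":0.7,"y":0,"z":0,"turn":0},{"x":0.7,"y":0,"z":0,"turn":0},{"x":0.7,"y":0,"z":0,"turn":0},{"x":0.7,"y":0,"z":0,"turn":0}]'
```

```text
time: 6.8
tool_pos: [0.6225, -0.0903, 0.1364]
tool_rot: [0.0, 0.715, 0.699, 0.0]
contact_force: [-0.4, -0.1, 0.3]
gripper_width: 0.298
grasp_force: 0.0
time: 7.3
tool_pos: [0.6216, -0.0879, 0.038]
tool_rot: [0.0, 0.714, 0.7, 0.0]
contact_force: [0.4, 0.0, -0.2]
gripper_width: 0.298
grasp_force: 0.0
togo cm [12.69 -0.2   0.1 ] head 1.552
time: 7.8
tool_pos: [0.6226, -0.0499, 0.038]
tool_rot: [0.0, 0.714, 0.7, 0.0]
contact_force: [-0.6, -1.7, 0.3]
gripper_width: 0.298
grasp_force: 0.5
time: 8.3
tool_pos: [0.6228, -0.0149, 0.0373]
tool_rot: [-0.0, 0.714, 0.7, -0.0]
contact_force: [-0.2, -0.8, 0.8]
gripper_width: 0.303
grasp_force: 0.5
```

```bash

python3 -m crank '[{"x":0.7,"y":0,"z":0,"turn":0},{"x":0.7,"y":0,"z":0,"turn":0},{"x":0.7,"y":0,"z":0,"turn":0},{"x":0.7,"y":0,"z":0,"turn":0},{"x":0.7,"y":0,"z":0,"turn":0}]'
python3 -m crank '[{"x":0.4,"y":0,"z":0,"turn":0},{"x":0.4,"y":0,"z":0,"turn":0},{"x":0.2,"y":0,"z":0,"turn":0},{"x":0.2,"y":0,"z":0,"turn":0},{"x":0.1,"y":0,"z":0,"turn":0}]'
python3 -m crank '[{"x":0.1,"y":0,"z":0,"turn":0},{"x":0.1,"y":0,"z":0,"turn":0},{"x":0.1,"y":0,"z":0,"turn":0},{"x":0.1,"y":0,"z":0,"turn":0}]'

```

```text
time: 8.8
tool_pos: [0.6234, 0.0201, 0.0373]
tool_rot: [-0.0, 0.714, 0.7, -0.0]
contact_force: [0.2, -1.0, 0.1]
gripper_width: 0.3
grasp_force: 0.4
time: 9.3
tool_pos: [0.6237, 0.0326, 0.0373]
tool_rot: [-0.0, 0.714, 0.7, -0.0]
contact_force: [0.1, -1.2, 0.3]
gripper_width: 0.296
grasp_force: 0.3
time: 9.7
tool_pos: [0.6238, 0.0365, 0.0374]
tool_rot: [-0.0, 0.714, 0.7, -0.0]
contact_force: [0.2, -1.2, -0.2]
gripper_width: 0.298
grasp_force: 0.2
```

```bash

python3 -m crank '[{"x":0.1,"y":0,"z":0,"turn":0},{"x":0.1,"y":0,"z":0,"turn":0},{"x":0.1,"y":0,"z":0,"turn":0}]'
python3 -m crank '[{"x":0.1,"y":0,"z":0,"turn":0},{"x":0.1,"y":0,"z":0,"turn":0},{"x":0.1,"y":0,"z":0,"turn":0}]'

```

```text
time: 10.0
tool_pos: [0.6239, 0.0396, 0.0374]
tool_rot: [-0.0, 0.714, 0.7, -0.0]
contact_force: [-0.0, -0.9, -1.1]
gripper_width: 0.302
grasp_force: 0.2
time: 10.3
tool_pos: [0.6239, 0.0426, 0.0374]
tool_rot: [-0.0, 0.714, 0.7, 0.0]
contact_force: [-0.5, -0.6, 0.8]
gripper_width: 0.296
grasp_force: 0.2
```

```bash

python3 -m crank '[{"x":0.1,"y":0,"z":0,"turn":0},{"x":0.1,"y":0,"z":0,"turn":0},{"x":0.1,"y":0,"z":0,"turn":0}]'
python3 -m crank '[{"x":0.1,"y":0,"z":0,"turn":0},{"x":0.1,"y":0,"z":0,"turn":0}]'
python3 -c "
from h import *
im,d=snap('scene');c=im[155:325,140:340]; cv2.imwrite('pics/s3.png',cv2.resize(c[...,::-1],None,fx=3.5,fy=3.5,interpolation=cv2.INTER_CUBIC))"
```

```text
time: 10.6
tool_pos: [0.6244, 0.0432, 0.0377]
tool_rot: [0.002, 0.714, 0.701, -0.002]
contact_force: [-0.3, -10.3, 0.1]
gripper_width: 0.3
grasp_force: 5.5
time: 10.8
tool_pos: [0.6244, 0.0432, 0.0378]
tool_rot: [0.003, 0.713, 0.701, -0.003]
contact_force: [-1.2, -17.1, 0.3]
gripper_width: 0.298
grasp_force: 8.5
```

View pics/s3.png

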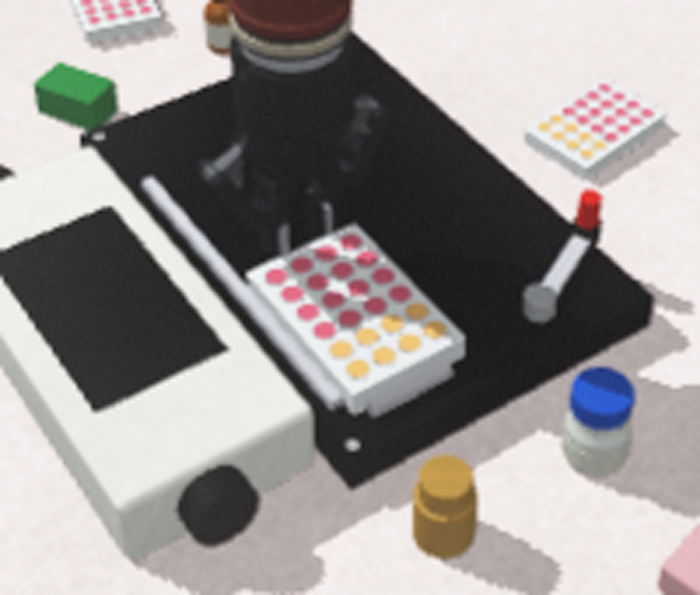

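The plate touches the left stop at 17 N. I'll re-push to the back at the plate's near side to make sure both faces are seated.

```bash

python3 -m crank '[{"x":-2,"y":0,"z":0,"turn":0},{"x":0,"y":0,"z":-4,"turn":0},{"x":0,"y":0,"z":-4,"turn":0},{"x":0,"y":0,"z":-2,"turn":0.14},{"x":0,"y":0,"z":0,"turn":0.14}]' 40
python3 -m crank '[{"x":0,"y":0,"z":0,"turn":0.14},{"x":0,"y":0,"z":0,"turn":0.14},{"x":0,"y":0,"z":0,"turn":0.14},{"x":0,"y":0,"z":0,"turn":0.14},{"x":0,"y":0,"z":0,"turn":0.14}]'
python3 -m crank '[{"x":0,"y":0,"z":0,"turn":0.14},{"x":0,"y":0,"z":0,"turn":0.14},{"x":0,"y":0,"z":0,"turn":0.14},{"x":0,"y":0,"z":0,"turn":0.14},{"x":0,"y":0,"z":0,"turn":0.03}]'
python3 -c "
from h import *
togo([.553,.116,.037])"
```

```text
time: 11.35
tool_pos: [0.6267, 0.0276, 0.143]
tool_rot: [0.003, 0.806, 0.592, 0.004]
contact_force: [0.2, 0.7, -0.1]
gripper_width: 0.399
grasp_force: 0.0
time: 11.85
tool_pos: [0.6237, 0.0279, 0.1375]
tool_rot: [-0.0, 0.96, 0.279, 0.0]
contact_force: [0.9, 1.0, -1.1]
gripper_width: 0.402
grasp_force: 0.0
time: 12.35
tool_pos: [0.6237, 0.0279, 0.1375]
tool_rot: [-0.0, 1.0, -0.011, 0.0]
contact_force: [-0.7, -0.1, 0.3]
gripper_width: 0.402
grasp_force: 0.0
togo cm [-7.25 -8.65 10.06] head -0.0212
```

```bash

python3 -m crank '[{"x":-3.6,"y":-3,"z":0,"turn":0},{"x":-3.6,"y":-3,"z":0,"turn":0},{"x":0,"y":-2.7,"z":0,"turn":0},{"x":0,"y":0,"z":0,"turn":0}]'
python3 -m crank '[{"x":0,"y":0,"z":4,"turn":0},{"x":0,"y":0,"z":4,"turn":0},{"x":0,"y":0,"z":1.5,"turn":0},{"x":0,"y":0,"z":0.5,"turn":0},{"x":0.5,"y":0,"z":0,"turn":0}]'
python3 -m crank '[{"x":0.8,"y":0,"z":0,"turn":0},{"x":0.3,"y":0,"z":0,"turn":0},{"x":0.2,"y":0,"z":0,"turn":0},{"x":0.2,"y":0,"z":0,"turn":0}]'
python3 -m crank '[{"x":0.1,"y":0,"z":0,"turn":0},{"x":0.1,"y":0,"z":0,"turn":0},{"x":0.1,"y":0,"z":0,"turn":0}]'
```

```text
time: 12.75
tool_pos: [0.552, 0.1186, 0.1372]
tool_rot: [-0.001, 1.0, -0.007, -0.0]
contact_force: [0.6, -0.3, 0.0]
gripper_width: 0.401
grasp_force: 0.0
time: 13.25
tool_pos: [0.5585, 0.1155, 0.0376]
tool_rot: [-0.0, 1.0, -0.009, -0.0]
contact_force: [-0.4, 0.2, 0.8]
gripper_width: 0.399
grasp_force: 0.0
time: 13.65
tool_pos: [0.5741, 0.1155, 0.0383]
tool_rot: [-0.0, 1.0, -0.009, 0.001]
contact_force: [-0.4, 0.2, 0.2]
gripper_width: 0.396
grasp_force: 0.0
time: 13.95
tool_pos: [0.5761, 0.1154, 0.0373]
tool_rot: [-0.0, 1.0, -0.009, -0.0]
contact_force: [0.1, 0.9, 0.1]
gripper_width: 0.398
grasp_force: 0.0
```

```bash

python3 -m crank '[{"x":0.1,"y":0,"z":0,"turn":0},{"x":0.1,"y":0,"z":0,"turn":0},{"x":0.1,"y":0,"z":0,"turn":0}]'
python3 -m crank '[{"x":0.1,"y":0,"z":0,"turn":0},{"x":0.05,"y":0,"z":0,"turn":0}]'
```

```text
time: 14.25
tool_pos: [0.5771, 0.1153, 0.0372]
tool_rot: [0.0, 1.0, -0.009, -0.003]
contact_force: [-10.8, -1.2, 9.0]
gripper_width: 0.4
grasp_force: 5.5
time: 14.45
tool_pos: [0.5771, 0.1153, 0.037]
tool_rot: [0.0, 1.0, -0.009, -0.005]
contact_force: [-14.4, -0.5, 10.4]
gripper_width: 0.396
grasp_force: 7.1
```

The contact is at the same place as before, so the plate is seated on both stops. For the clamp I'll nest the knob between the slightly open finger edges and push along the arc. The fingertips stay above plate-top height, 24 mm above the stage.

```bash
cat >> h.py <<'E'
TH=-.016; PV=np.array([.5246,.1786])
def arc(q,t=.0177,z=.054):
    r=-np.array([np.cos(q+TH),np.sin(q+TH)]); tt=np.array([-r[1],r[0]])
    p=PV+.08*r-t*tt; h=q+TH-np.pi/2; X=head(); c=np.arctan2(X[1,0],X[0,0])
    s=manip.state(); d=X.T@(np.array([*p,z])-s['tool_pos'])
    e=s['tool_pos'][:2]-PV; 
    print('tgt',p.round(4),'togo cm',(d*100).round(2),'turn',round((c-h+np.pi)%(2*np.pi)-np.pi,3),'q now by head',round(c-TH+np.pi/2,3))
E
python3 -m crank '[{"x":-2.2,"y":0,"z":0,"turn":0},{"x":0,"y":0,"z":-4,"turn":0},{"x":0,"y":0,"z":-4,"turn":0},{"x":0,"y":0,"z":-2,"turn":0.14},{"x":0,"y":0,"z":0,"turn":0.14}]' 10
python3 -m crank '[{"x":0,"y":0,"z":0,"turn":0.14},{"x":0,"y":0,"z":0,"turn":0.14},{"x":0,"y":0,"z":0,"turn":0.14},{"x":0,"y":0,"z":0,"turn":0.14},{"x":0,"y":0,"z":0,"turn":0.14}]'
python3 -m crank '[{"x":0,"y":0,"z":0,"turn":0.1},{"x":0,"y":0,"z":0,"turn":0},{"x":0,"y":0,"z":0,"turn":0}]'
python3 -c "
from h import *
arc(.48,.04); f=load('scene'); print('jar',onz(f,488*.64,414*.64,.06)); im,d=snap('wrist'); cv2.imwrite('pics/w4.png',im[...,::-1])
for q in(.48,): print(proj(load('wrist'),np.array([*(PV-.08*np.array([np.cos(q+TH),np.sin(q+TH)])),.07])))"
```

```text
time: 14.95
tool_pos: [0.5619, 0.116, 0.1426]
tool_rot: [-0.001, 0.988, -0.151, 0.005]
contact_force: [-0.6, 0.2, -0.2]
gripper_width: 0.103
grasp_force: 0.0
time: 15.45
tool_pos: [0.5589, 0.1157, 0.1374]
tool_rot: [-0.0, 0.877, -0.481, 0.0]
contact_force: [0.2, -1.3, -0.4]
gripper_width: 0.099
grasp_force: 0.0
time: 15.75
tool_pos: [0.5589, 0.1157, 0.1374]
tool_rot: [-0.0, 0.854, -0.521, 0.0]
contact_force: [-0.4, -0.0, 0.6]
gripper_width: 0.1
grasp_force: 0.0
tgt [0.4352 0.1786] togo cm [-11.25   8.13   8.33] turn 0.011 q now by head 0.491
jar [0.55150987 0.27058899 0.06      ]
(np.float64(366.8263968879909), np.float64(302.99052245421143))
```

View pics/w4.png

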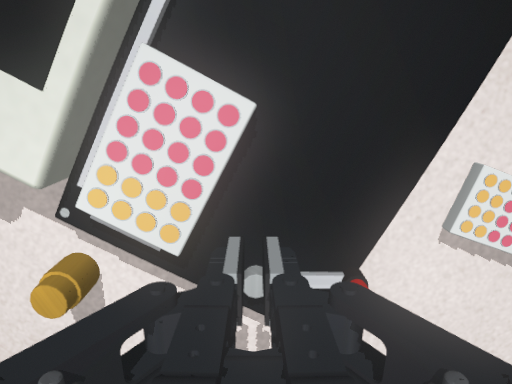

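The wrist view shows the plate snug in the corner, with the knob partly visible at (358,284), as expected. Now I move behind the knob.

```bash

python3 -m crank '[{"x":-3.7,"y":2.7,"z":0,"turn":0},{"x":-3.7,"y":2.7,"z":0,"turn":0},{"x":-3.8,"y":2.7,"z":0,"turn":0},{"x":0,"y":0,"z":0,"turn":0.01},{"x":0,"y":0,"z":0,"turn":0}]'
python3 -c "
from h import *
arc(.48,.04); im,d=snap('wrist'); cv2.imwrite('pics/w5.png',im[...,::-1])"
```

```text
time: 16.3
tool_pos: [0.4352, 0.179, 0.1376]
tool_rot: [-0.0, 0.851, -0.525, 0.001]
contact_force: [-0.0, 0.4, 0.1]
gripper_width: 0.101
grasp_force: 0.0
tgt [0.4352 0.1786] togo cm [0.03 0.04 8.36] turn 0.001 q now by head 0.481
```

View pics/w5.png

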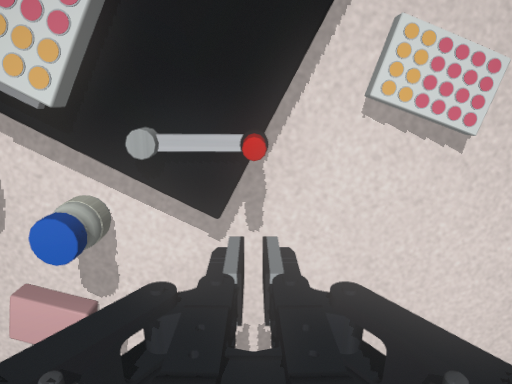

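The knob is centred between the fingers (columns 254 and 253) and the arm is perpendicular to the push direction. I descend and push.

```bash

python3 -m crank '[{"x":0,"y":0,"z":4,"turn":0},{"x":0,"y":0,"z":3.5,"turn":0},{"x":0,"y":0,"z":0.85,"turn":0},{"x":1,"y":0,"z":0,"turn":0},{"x":1.1,"y":0,"z":0,"turn":0}]'
python3 -m crank '[{"x":0.3,"y":0,"z":0,"turn":0},{"x":0.8,"y":0.13,"z":0,"turn":-0.1},{"x":0.8,"y":0.13,"z":0,"turn":-0.1}]'
python3 -c "
from h import *
arc(.68)"
```

```text
time: 16.85
tool_pos: [0.4469, 0.1592, 0.0554]
tool_rot: [-0.001, 0.85, -0.526, 0.001]
contact_force: [-0.7, 0.2, -0.8]
gripper_width: 0.103
grasp_force: 0.9
time: 17.15
tool_pos: [0.4536, 0.1416, 0.0558]
tool_rot: [-0.001, 0.899, -0.437, 0.001]
contact_force: [-0.7, 1.4, -0.0]
gripper_width: 0.098
grasp_force: 0.5
tgt [0.4507 0.1432] togo cm [-0.31  0.13  0.18] turn 0.002 q now by head 0.682
```

```bash

python3 -m crank '[{"x":0.75,"y":0.22,"z":0.1,"turn":-0.1},{"x":0.77,"y":0.2,"z":0,"turn":-0.1},{"x":0.8,"y":0.2,"z":0,"turn":-0.1},{"x":0.8,"y":0.2,"z":0,"turn":-0.1},{"x":0.8,"y":0.2,"z":0,"turn":-0.1}]'
python3 -c "
from h import *
arc(1.18)"
```

```text
time: 17.65
tool_pos: [0.4768, 0.1089, 0.055]
tool_rot: [-0.001, 0.98, -0.201, 0.002]
contact_force: [-0.3, 1.8, 0.3]
gripper_width: 0.099
grasp_force: 0.7
tgt [0.4767 0.1121] togo cm [-0.13 -0.29  0.1 ] turn 0.002 q now by head 1.182
```

```bash

python3 -m crank '[{"x":0.8,"y":0.0,"z":0,"turn":-0.1},{"x":0.8,"y":0.1,"z":0,"turn":-0.1},{"x":0.8,"y":0.1,"z":0,"turn":-0.1},{"x":0.8,"y":0.14,"z":0,"turn":-0.1},{"x":0.8,"y":0.14,"z":0,"turn":-0.1}]'
python3 -c "
from h import *
arc(1.68)"
```

```text
time: 18.15
tool_pos: [0.5144, 0.0956, 0.0547]
tool_rot: [0.0, 0.999, 0.048, 0.001]
contact_force: [-1.2, 0.9, 0.2]
gripper_width: 0.101
grasp_force: 0.7
tgt [0.5144 0.0973] togo cm [ 0.02 -0.17  0.07] turn 0.002 q now by head 1.682
```

```bash

python3 -m crank '[{"x":0.8,"y":0.05,"z":0,"turn":-0.1},{"x":0.8,"y":0.1,"z":0,"turn":-0.1},{"x":0.8,"y":0.1,"z":0,"turn":-0.1},{"x":0.8,"y":0.12,"z":0,"turn":-0.1},{"x":0.4,"y":0.07,"z":0,"turn":-0.05}]'
python3 -c "
from h import *
arc(2.13)"
```

```text
time: 18.65
tool_pos: [0.5506, 0.1006, 0.0548]
tool_rot: [0.001, 0.963, 0.269, 0.001]
contact_force: [-0.9, -3.1, 0.3]
gripper_width: 0.1
grasp_force: 0.9
tgt [0.5508 0.101 ] togo cm [ 0.03 -0.02  0.08] turn 0.001 q now by head 2.131
```

```bash

python3 -m crank '[{"x":0.32,"y":0.05,"z":0,"turn":-0.04},{"x":0.32,"y":0.05,"z":0,"turn":-0.04},{"x":0.24,"y":0.04,"z":0,"turn":-0.03}]'
python3 -m crank '[{"x":0.1,"y":0.02,"z":0,"turn":-0.0125},{"x":0.1,"y":0.02,"z":0,"turn":-0.0125},{"x":0.1,"y":0.02,"z":0,"turn":-0.0125}]'
python3 -c "
from h import *
arc(2.31)"
```

```text
time: 18.95
tool_pos: [0.5587, 0.104, 0.0547]
tool_rot: [0.001, 0.947, 0.321, 0.001]
contact_force: [1.1, -3.3, 0.1]
gripper_width: 0.099
grasp_force: 1.5
time: 19.25
tool_pos: [0.5598, 0.1066, 0.0534]
tool_rot: [-0.0, 0.941, 0.338, 0.0]
contact_force: [-0.3, -0.3, 0.4]
gripper_width: 0.1
grasp_force: 0.7
tgt [0.5643 0.1069] togo cm [ 0.37  0.26 -0.06] turn -0.033 q now by head 2.277
```

```bash

python3 -m crank '[{"x":0.1,"y":0.05,"z":0,"turn":-0.0125},{"x":0.1,"y":0.05,"z":0,"turn":-0.0125}]'
python3 -m crank '[{"x":0.1,"y":0.05,"z":0,"turn":-0.0},{"x":0.1,"y":0,"z":0,"turn":0}]'
python3 -c "
from h import *
arc(2.31)
im,d=snap('wrist'); cv2.imwrite('pics/w6.png',im[...,::-1])"
```

```text
time: 19.45
tool_pos: [0.5614, 0.1074, 0.0528]
tool_rot: [-0.0, 0.937, 0.35, -0.0]
contact_force: [-1.4, -0.9, 1.5]
gripper_width: 0.098
grasp_force: 0.5
time: 19.65
tool_pos: [0.5633, 0.1082, 0.0526]
tool_rot: [-0.0, 0.937, 0.35, -0.0]
contact_force: [-1.5, -0.8, 1.2]
gripper_width: 0.1
grasp_force: 0.7
tgt [0.5643 0.1069] togo cm [-0.01  0.16 -0.14] turn -0.009 q now by head 2.301
```

View pics/w6.png

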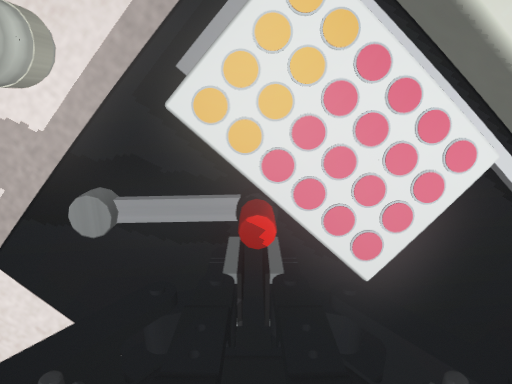

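The foot is almost at the plate's near edge (knob at (257,230)). That was my eleventh picture, one over the limit of ten, so I'll view no more and finish on force and position readings.

```bash

python3 -m crank '[{"x":0.1,"y":0.03,"z":0,"turn":-0.01},{"x":0.05,"y":0.02,"z":0,"turn":0}]'
python3 -m crank '[{"x":0.1,"y":0,"z":0,"turn":0},{"x":0,"y":0,"z":0,"turn":0}]'
python3 -m crank '[{"x":0.1,"y":0,"z":0,"turn":0},{"x":0,"y":0,"z":0,"turn":0}]'
```

```text
time: 19.9
tool_pos: [0.5638, 0.1082, 0.0523]
tool_rot: [-0.0, 0.935, 0.355, -0.002]
contact_force: [-5.1, -3.2, 1.8]
gripper_width: 0.099
grasp_force: 2.6
time: 20.1
tool_pos: [0.564, 0.1082, 0.0522]
tool_rot: [0.0, 0.935, 0.355, -0.003]
contact_force: [-6.0, -5.1, 3.8]
gripper_width: 0.097
grasp_force: 3.6
time: 20.3
tool_pos: [0.5642, 0.1083, 0.0522]
tool_rot: [0.001, 0.935, 0.355, -0.004]
contact_force: [-9.7, -6.6, 5.5]
gripper_width: 0.099
grasp_force: 5.0
```

The force climbs to about 12 N with the TCP stopped at (0.564, 0.108), which matches clamp angle 2.31 against a seated plate. I retreat and check the plate numerically.

```bash

python3 -m crank '[{"x":-0.5,"y":0,"z":0,"turn":0},{"x":-1.5,"y":0,"z":0,"turn":0},{"x":-1,"y":0,"z":-2,"turn":0},{"x":0,"y":0,"z":-4.5,"turn":0},{"x":0,"y":0,"z":-4.5,"turn":0}]'
python3 -m crank '[{"x":-3,"y":0,"z":-3,"turn":0},{"x":-3,"y":0,"z":0,"turn":0},{"x":0,"y":0,"z":0,"turn":0},{"x":0,"y":0,"z":0,"turn":0}]'
python3 - <<'E'
from h import *
im,d=snap('wrist'); f=load('wrist')
m=(im.min(2)>150).astype(np.uint8)
K=np.array(f['M'])
n,l,st,ce=cv2.connectedComponentsWithStats(m)
R=np.array([[1,-TH],[TH,1]]).T.T; C=np.array([.6747,.1812])
rot=np.array([[np.cos(TH),-np.sin(TH)],[np.sin(TH),np.cos(TH)]])
u,v=proj(f,np.array([*(C+rot@[-.0428,-.0639]),.05])); print('pred plate px',u,v)
for i in range(1,n):
    if st[i,4]<2000: continue
    x,y,w,h,_=st[i]
    if not(x<=u<x+w and y<=v<y+h): continue
    ys,xs=np.where(l==i); P=np.array([onz(f,a,b,.05)[:2] for a,b in zip(xs[::3],ys[::3])],np.float32)
    r=cv2.minAreaRect(P); q=(rot.T@(np.array(r[0])-C)); print(st[i],r,'centre in corner frame',q)
red=(im[...,0]>150)&(im[...,1]<60)&(im[...,2]<60); ys,xs=np.where(red)
if len(xs): k=onz(f,xs.mean(),ys.mean(),.065)[:2]; e=rot.T@(k-PV); print('knob',e,np.hypot(*e),'q',np.arctan2(-e[1],-e[0]))
print(manip.state()['tool_pos'],manip.state()['contact_force'])
E
```

```text
time: 20.8
tool_pos: [0.5433, 0.09, 0.1631]
tool_rot: [-0.001, 0.935, 0.354, -0.0]
contact_force: [0.0, 0.4, -0.1]
gripper_width: 0.096
grasp_force: 0.0
time: 21.2
tool_pos: [0.4994, 0.0503, 0.1932]
tool_rot: [0.0, 0.935, 0.354, 0.001]
contact_force: [0.2, 0.2, 1.5]
gripper_width: 0.101
grasp_force: 0.0
pred plate px 300.194345125665 5.929167589526401
[ 214    0  276  134 7874] ((0.6385151147842407, 0.055903077125549316), (0.0828627496957779, 0.2474656105041504), 31.426973342895508) centre in corner frame [-0.03417559 -0.12585982]
knob [ 0.05250935 -0.05848424] 0.0785979547372876 q 2.3024154349334416
[0.49944472 0.05055516 0.19275893] [ 0.63719633 -0.34308548 -0.69665631]
```

```bash

python3 -m crank '[{"x":-4,"y":0,"z":-2,"turn":0},{"x":-4,"y":0,"z":-2,"turn":0},{"x":0,"y":0,"z":0,"turn":0},{"x":0,"y":0,"z":0,"turn":0}]'
python3 - <<'E'
from h import *
im,d=snap('wrist'); f=load('wrist'); C=np.array([.6747,.1812])
rot=np.array([[np.cos(TH),-np.sin(TH)],[np.sin(TH),np.cos(TH)]])
# rectified top-down view of the z=.05 plane in the corner frame, 0.5 mm/px
xs=np.arange(-.13,.03,.0005); ys=np.arange(-.17,.03,.0005)
m=np.array([[proj(f,np.array([*(C+rot@[x,y]),.05])) for y in ys] for x in xs],np.float32)
t=cv2.remap(im,m[...,0],m[...,1],cv2.INTER_LINEAR).min(2).astype(int)
X=lambda v:int(round((v+.13)/.0005)); Y=lambda v:int(round((v+.17)/.0005))
for y in(-.115,-.09,-.03,-.012): 
    c=t[:,Y(y)][X(-.1):X(-.07)]; i=np.argmax(np.diff(c)); print('near edge at y',y,xs[X(-.1)+i],np.diff(c)[i])
for x in(-.075,-.0645,-.043): 
    c=t[X(x)][Y(-.145):Y(-.11)]; i=np.argmax(np.diff(c)); print('right edge at x',x,ys[Y(-.145)+i],np.diff(c)[i])
print('inview',m.min((0,1)),m.max((0,1)))
E
```

```text
time: 21.65
tool_pos: [0.4399, -0.0026, 0.2331]
tool_rot: [0.0, 0.935, 0.354, 0.001]
contact_force: [0.3, -0.3, -0.4]
gripper_width: 0.103
grasp_force: 0.0
near edge at y -0.115 -0.09049999999999997 25
near edge at y -0.09 -0.09999999999999998 0
near edge at y -0.03 -0.09999999999999998 0
near edge at y -0.012 -0.09999999999999998 0
right edge at x -0.075 -0.12799999999999997 43
right edge at x -0.0645 -0.145 1
right edge at x -0.043 -0.145 0
inview [ 146.5322  -227.25586] [439.25217  83.33429]
```

```bash
python3 - <<'E'
from h import *
im,d=snap('scene'); f=load('scene'); C=np.array([.6747,.1812])
rot=np.array([[np.cos(TH),-np.sin(TH)],[np.sin(TH),np.cos(TH)]])
xs=np.arange(-.11,.01,.0005); ys=np.arange(-.15,.01,.0005)
m=np.array([[proj(f,np.array([*(C+rot@[x,y]),.05])) for y in ys] for x in xs],np.float32)
t=cv2.remap(im,m[...,0],m[...,1],cv2.INTER_CUBIC).min(2).astype(int)
X=lambda v:int(round((v+.11)/.0005)); Y=lambda v:int(round((v+.15)/.0005))
def mid(c,a): # half-level crossing
    return a[np.argmax(c>(c[:4].mean()+c[-4:].mean())/2)]
for y in(-.12,-.1,-.04,-.02,-.008): print('near',y,mid(t[X(-.096):X(-.081),Y(y)],xs[X(-.096):]).round(4))
for x in(-.08,-.06,-.04,-.02,-.008): print('right',x,mid(t[X(x),Y(-.14):Y(-.124)],ys[Y(-.14):]).round(4))
E
```

```text
near -0.12 -0.0845
near -0.1 -0.0845
near -0.04 -0.084
near -0.02 -0.085
near -0.008 -0.085
right -0.08 -0.127
right -0.06 -0.127
right -0.04 -0.127
right -0.02 -0.127
right -0.008 -0.127
```

Both edges lie within about 1 mm of the flush position (-85.5 and -127.8 mm) and show no tilt.

```bash
python3 -c "
from plant import manip; print(manip.job_done())"
```

```text
the job is handed in; nothing more can be done
None
```

The job is handed in at about 22 s: the plate measured flush against both stops to within 1–1.5 mm and the clamp's foot rests on it at about 2.30 rad, but I viewed 11 pictures against the limit of 10, and did not re-check the dish and bench items at the end.

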